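# Board over the cups, then the steady cup on top

### The arm

A 6-joint arm with a two-finger parallel gripper is mounted at the origin on the work surface. World frame = base frame: x ahead of the robot, y to its left, z up, the work surface at z = 0. Lengths are in m, angles in rad, forces in N, time in s.
With the tool pointing down it reaches from about 0.4 to 0.825 m from the base axis. Payload 7 kg.
Tool frame: the origin (TCP) lies at the very end of the fingers, on their centre line; the grasp point (between the pads) lies 19 mm behind it; z points along the fingers, y is the line along which they close (so a half turn about z gives the same grasp; the last joint's range is limited). The gripper opens to 88 mm and grips with 3 to 60 N. Pads are 19 mm wide; open, the fingers measure 130 mm over their backs; the gripper's body (78 mm by 193 mm) begins 47 mm behind the grasp point.
Start: joints at [-0.975, 0.359, 0.012, 0, -1.224, -0.288], TCP at [0.204, -0.643, 0.227] pointing down, gripper open.
Joint ranges: [-3.07, 3.07], [-1.43, 2.12], [-1.02, 1.25], [-3.03, 1.67], [-3.05, -0], [-3.03, 3.03]. Speed limits (rad/s): [2.39, 2.39, 3.01, 3.14, 3.14, 3.14].

### API

Orientations are given as a unit quaternion [w, x, y, z].
In Python, from station import r, optics gives the robot as it stands.
- The arm moves only by the tool carry_out, never from a script. Its argument "plan" is text: rows parted by semicolons, each of 6 numbers parted by spaces: the shift along the tool's x, y, z as a fraction of full scale, then the turn, a rotation vector about the tool's x, y, z as a fraction of full scale. A call has 1 to 12 rows; each row is the pose to reach, as a shift and turn from the pose commanded when the call began, along the tool's axes at that moment, turning the shorter way round; what a row does not reach only later rows make up. Full scale, the value 1, is 600 mm for a shift and 180 degrees for a turn. A row lasts 1/12 s, in which the tool goes at most 41.7 mm and 7.16 degrees, less where a joint would pass 70% of its speed; a pose out of reach is approached as far as the arm can. A call with a number of a shift or a turn outside -1 to 1 is refused whole. A call with a gripper value outside its range is refused whole. "gripper" is the finger opening in mm, from 0 to 87.6, set as the call begins (left out, the last holds). The fingers move at their own pace and stop on an object; "squeeze" is the grip in N (left out, the last holds). Time passes only in rows, so rows that repeat a pose let the fingers close. It gives the time, the measured TCP pose, the force, the opening and the grip force at its end, in the units of the state.
- r.state(): the state, without advancing time (a new reading comes with each control period).
- optics.capture(name): name is "scene" or "top" or "wrist"; returns (picture, depth): 420x560x3 uint8, red, green, blue; 420x560 float32, m along the optical axis (not along the pixel's ray), 0 where there is no reading.
- optics.camera_info(name): a dict with "fx", "fy", "cx", "cy" (pixels), "k1" (the pictures are not rectified: a ray, as slopes to the right and down, at radius r is drawn at 1 + k1 r^2 times it, then the intrinsics apply), "R" (3x3) and "t" (3): a world point X has camera coordinates R X + t. Camera axes: x right, y down, z forward; pixel columns grow to the right and rows downward; lengths in m; the calibration is good to about 2 mm. A picture is of the moment at which its call begins: read the wrist's pose just before it. camera_info takes no time and is no camera call; for the wrist camera it gives the pose at the moment of the call.
- r.hand_in(): hands the job in; it is judged then, once.
The state is a dict: "time": time; "q": joint angles; "dq": joint speeds; "tau": joint torques, N m; "eef_pos": TCP position; "ee_rot": TCP orientation; "force": force on the tool from outside, world axes, zero at the start; "torque": the same for the moment, N m; "grip_width": finger opening in m; "grip_force": force on a finger pad.
Only numpy, scipy, OpenCV 4.12 (cv2) and the standard library are available. Lean on these libraries where they do the work, as an engineer would, in place of code of your own. Each camera call takes 0.05 s, during which the arm holds its last target. There are 200 camera calls.

### The job

Lay the wooden ware board flat along the plaster bat so that it bridges the two cups there, centred over the bat, and let go. Then, of the two loose cups on the table, stand the one that is steady upright in the middle of the board, and leave the one with the warped foot, which leans and rocks when its rim is pressed, where it is. Set things down gently without dropping them, and do not shift the lower cups or the other things on the table.

Things in the scene. Friction and masses are not known exactly. Their poses are not given: they have to be found in the camera images.
- bat: white plaster slab lying on the table, 240 x 130 x 14 mm, fixed; origin at the centre of its underside, x along its length, z up
- bat_mid (a point): centre of the bat's upper face, 14 mm above the table, midway between the two cups that stand on it
- low_cup_1: straight-sided open terracotta cup, 62 mm outside diameter (foot 52 mm), 60 mm high, wall 5 mm, about 130 g; loose, stands on the bat 51 to 57 mm from its middle towards the bat's +x end; its rim is 74 mm above the table; origin at the centre of its underside, z up
- low_cup_2: the same kind of cup, standing on the bat 51 to 57 mm from its middle towards the bat's -x end, origin and axes alike
- board: loose plywood ware board (the separator), 200 x 64 x 14 mm, about 130 g, lying flat on the table; it can be gripped across its 64 mm width; origin at the centre of its underside, x along its length, y across it, z up; laid on the cups its upper face is 88 mm above the table
- cup_a: one of the two loose cups standing on the table; straight-sided open terracotta cup, 62 mm outside diameter (foot 52 mm), 60 mm high, wall 5 mm, about 130 g, origin at the centre of its underside, z along its axis, up. One of cup_a and cup_b has a flat foot and stands upright; the other has a 3 mm ridge across its foot, so it stands leaning about 5 degrees and rocks over the ridge when its high rim is pressed
- cup_b: the other of the two loose cups on the table: the same terracotta and the same size within 3 mm of height, origin and axes as cup_a; see cup_a
- bowl: bystander: grey clay bowl, 130 mm wide, 65 mm high, origin at the centre of its underside
- clay: bystander: dark grey lump of clay, 160 mm wide, 165 mm high, origin at the centre of its underside
- jar: bystander: grey jar with a wooden lid, 90 mm wide, 120 mm high, origin at the centre of its underside
- scraper: bystander: scraper with a handle, 200 mm long, lying on the table, origin near its middle

How it is judged:
By the outcome, as a careful person would: the job done as asked, in the order asked, and still so for the second after the job is handed in, with the robot touching nothing.
It also fails if it takes over 61 s, if anything falls off the work surface, if the arm or the gripper's body presses on something with over 40 N, if the wrist force passes 120 N, or if a joint passes its speed limit or range.

## Working session

There is one attempt and no reset: what is moved stays moved. The work goes in short steps, Python scripts to look and compute and a tool call to move; the robot and the scene stay as the last step left them, time stands still between calls to the robot, and variables do not carry over. Pictures are saved under pics/ and viewed, at most 10 in all, crops included, and the job is handed in when it is done.

Besides the shell and the picture viewer there is one more tool, called after "Request:" as name(argument=value, ...) on one line, values as JSON. carry_out: Moves the arm, as the interface text tells. Its arguments: {"type":"object","properties":{"plan":{"type":"string"},"gripper":{"type":"number"},"squeeze":{"type":"number"}},"required":["plan"]}

```bash
mkdir -p pics; ls; cat > h.py <<'E'
import numpy as np, cv2
from station import r, optics
def cap(name,fn=None):
    info=optics.camera_info(name); im,d=optics.capture(name)
    if fn: cv2.imwrite('pics/'+fn,im[:,:,::-1])
    return info,im,d
def ray(info,uv):
    uv=np.asarray(uv,float).reshape(-1,2)
    p=np.c_[(uv[:,0]-info['cx'])/info['fx'],(uv[:,1]-info['cy'])/info['fy']]
    s=p.copy()
    for _ in range(20): s=p/(1+info['k1']*(s**2).sum(1,keepdims=True))
    return s
def cloud(info,d):
    v,u=np.mgrid[:d.shape[0],:d.shape[1]]
    s=ray(info,np.c_[u.ravel(),v.ravel()]); z=d.ravel()[:,None]
    X=(np.c_[s,np.ones(len(s))]*z-np.array(info['t']))@np.array(info['R'])
    X[z[:,0]==0]=np.nan
    return X.reshape(*d.shape,3)
def onplane(info,uv,z):
    R=np.array(info['R']);c=-R.T@np.array(info['t']); s=ray(info,uv)
    w=np.c_[s,np.ones(len(s))]@R
    return c+w*((z-c[2])/w[:,2])[:,None]
E
python3 - <<'E'
from h import *
import pickle
for n in('top','scene'):
    i,im,d=cap(n,n+'1.png'); pickle.dump((i,im,d),open(n+'.pkl','wb'))
    print(n,i['fx'],(-np.array(i['R']).T@np.array(i['t'])).round(3))
s=r.state();print(s['eef_pos'],s['ee_rot'],s['time'])
E
```

```text
pics
top 495.43641091491884 [ 0.351 -0.005  1.561]
scene 403.5085841409887 [1.328 0.317 1.175]
[ 0.20432487 -0.64287957  0.22571436] [-1.85443186e-04 -1.53217119e-01  9.88192268e-01  7.21452987e-04] 0.1
```

View pics/top1.png

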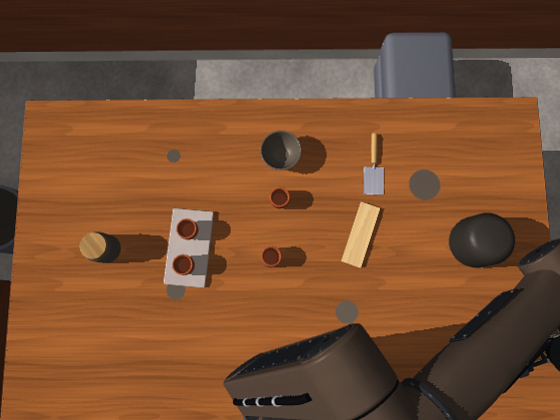

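View pics/scene1.png

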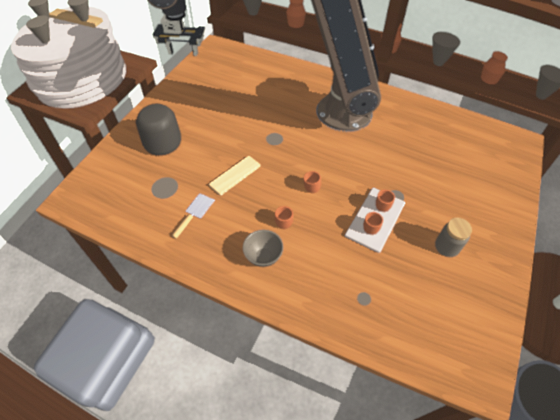

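Top view: the bat is at (189,248) with cups at (187,229) and (183,264). The board is at (361,235), the loose cups at (280,198) and (271,257), the bowl at (281,150), the jar at (95,247) and the clay at (482,240). The scene view shows the same layout. Next I'll measure these.

```bash
python3 - <<'E'
from h import *
import pickle
i,im,d=pickle.load(open('top.pkl','rb'))
X=cloud(i,d)
hsv=cv2.cvtColor(im,cv2.COLOR_RGB2HSV)
for n,(u,v) in dict(c1=(187,229),c2=(183,264),a=(280,198),b=(271,257),bat=(189,248),board=(361,235),table=(330,130)).items():
    print(n,hsv[v,u],X[v,u].round(3), onplane(i,[[u,v]],.06).round(3))
def comp(mask,z,name):
    n,l,s,c=cv2.connectedComponentsWithStats(mask.astype(np.uint8))
    for k in range(1,n):
        if s[k,4]<120: continue
        cs,_=cv2.findContours((l==k).astype(np.uint8),cv2.RETR_EXTERNAL,cv2.CHAIN_APPROX_NONE)
        P=onplane(i,cs[0].reshape(-1,2),z)[:,:2].astype(np.float32)
        (x,y),(w,h),a=cv2.minAreaRect(P); print(name,c[k].round(1),s[k,4],np.round((x,y),4),np.round((w,h,a),4))
Z=X[:,:,2]
roi=np.zeros(Z.shape,bool); roi[170:300,150:400]=1
H,S,V=[hsv[:,:,k].astype(int) for k in range(3)]
comp(roi&(S<60)&(V>120),.014,'bat')
comp(roi&(Z>.008)&(Z<.03)&(np.arange(560)>320),.014,'board')
for c in((187,229),(183,264),(280,198),(271,257)):
    m=np.zeros_like(roi); m[c[1]-16:c[1]+17,c[0]-16:c[0]+17]=1
    m&=(Z>.045)
    P=X[m]; print(c,len(P),np.median(P,0).round(4),P[:,2].max().round(4),((P.max(0)+P.min(0))/2).round(4),np.ptp(P,axis=0).round(4))
    cs,_=cv2.findContours(m.astype(np.uint8),cv2.RETR_EXTERNAL,cv2.CHAIN_APPROX_NONE)
    k=max(cs,key=len); zz=.074 if c[0]<200 else .06
    P=onplane(i,k.reshape(-1,2),zz)[:,:2].astype(np.float32)
    print('  ell',cv2.fitEllipse(P))
E
```

```text
c1 [  8 185  91] [0.539 0.295 0.02 ] [[0.534 0.287 0.06 ]]
c2 [  8 183  89] [0.43  0.304 0.022] [[0.428 0.296 0.06 ]]
a [  8 188  88] [0.639 0.003 0.007] [[0.629 0.003 0.06 ]]
b [  8 185  91] [0.451 0.032 0.012] [[0.448 0.031 0.06 ]]
bat [  9  28 189] [0.48  0.288 0.014] [[0.476 0.28  0.06 ]]
board [ 18 112 221] [ 0.518 -0.25   0.016] [[ 0.513 -0.243  0.06 ]]
table [ 13 184 166] [ 0.865 -0.161  0.004] [[ 0.846 -0.156  0.06 ]]
bat [373.6 181.9] 497 [ 0.6882 -0.2957] [6.0800e-02 7.9700e-02 8.8164e+01]
bat [185.5 248.2] 1781 [0.4827 0.2911] [ 0.1268  0.2398 84.4449]
board [360.7 234.1] 1289 [ 0.5227 -0.2506] [7.06000e-02 2.01600e-01 7.20897e+01]
(187, 229) 172 [0.536 0.287 0.073] 0.0821 [0.5365 0.287  0.0636] [0.061 0.062 0.037]
  ell ((0.5354272127151489, 0.28479212522506714), (0.060134343802928925, 0.06490358710289001), 143.59286499023438)
(183, 264) 175 [0.4274 0.2943 0.0733] 0.0822 [0.4275 0.2961 0.0637] [0.0597 0.0623 0.0369]
  ell ((0.4275135099887848, 0.29359742999076843), (0.0598655603826046, 0.06522608548402786), 166.82337951660156)
(280, 198) 127 [0.6351 0.0056 0.0602] 0.068 [0.6338 0.0043 0.0567] [0.0594 0.0586 0.0226]
  ell ((0.6338111758232117, 0.004203461576253176), (0.05954314023256302, 0.06123834475874901), 81.45471954345703)
(271, 257) 121 [0.4509 0.0306 0.0629] 0.0718 [0.4514 0.0308 0.0586] [0.0601 0.0608 0.0264]
  ell ((0.4521023631095886, 0.030928252264857292), (0.059341736137866974, 0.060606759041547775), 40.067440032958984)
```

```bash
cat >> h.py <<'E'
from scipy.spatial.transform import Rotation as Ro
def go(p,yaw):
    """row to reach TCP p, pointing down, tool y at world angle yaw (deg, mod 180)"""
    s=r.state(); q=s['ee_rot']; R0=Ro.from_quat([q[1],q[2],q[3],q[0]])
    best=None
    for y in(yaw,yaw+180):
        a=np.radians(y); ty=np.array([np.cos(a),np.sin(a),0]); tz=np.array([0,0,-1.])
        R1=Ro.from_matrix(np.c_[np.cross(ty,tz),ty,tz]); rv=(R0.inv()*R1).as_rotvec()
        if best is None or np.linalg.norm(rv)<np.linalg.norm(best): best=rv
    sh=R0.inv().apply(np.array(p)-s['eef_pos'])
    print('row',(sh/.6).round(4),(best/np.pi).round(4),'rows needed',max(np.linalg.norm(sh)/.0417,np.degrees(np.linalg.norm(best))/7.16).round(1))
def st():
    s=r.state(); q=s['ee_rot'];y=Ro.from_quat([q[1],q[2],q[3],q[0]]).as_matrix()[:,1]
    print('t',round(s['time'],2),'p',np.round(s['eef_pos'],4),'yaw',np.degrees(np.arctan2(y[1],y[0])).round(2),'F',np.round(s['force'],2),'w',s['grip_width'],'gf',s['grip_force'],'q',np.round(s['q'],2))
E
python3 -c "
from h import *
st();go([.523,-.2506,.2],72.1)"
```

```text
t 0.1 p [ 0.2043 -0.6429  0.2257] yaw 107.63 F [-0.15 -0.65  0.21] w 0.0877809345357074 gf 0.0 q [-0.97  0.36  0.01 -0.   -1.22 -0.29]
row [-0.7042  0.4622  0.0434] [ 0.0004 -0.0002  0.1974] rows needed 12.1
```

Request:
carry_out(plan="-0.704 0.462 0.043 0 0 0.197;-0.704 0.462 0.043 0 0 0.197;-0.704 0.462 0.043 0 0 0.197;-0.704 0.462 0.043 0 0 0.197;-0.704 0.462 0.043 0 0 0.197;-0.704 0.462 0.043 0 0 0.197;-0.704 0.462 0.043 0 0 0.197;-0.704 0.462 0.043 0 0 0.197;-0.704 0.462 0.043 0 0 0.197;-0.704 0.462 0.043 0 0 0.197;-0.704 0.462 0.043 0 0 0.197;-0.704 0.462 0.043 0 0 0.197", gripper=87.6)

```text
time: 1.1
eef_pos: [0.513, -0.2624, 0.2015]
ee_rot: [-0.0, 0.155, 0.988, 0.0]
force: [1.1, -0.7, -0.2]
grip_width: 0.0878
grip_force: 0.0
```

```bash
python3 - <<'E'
from h import *
st(); i,im,d=cap('wrist','w1.png'); st()
import pickle; pickle.dump((i,im,d),open('w1.pkl','wb'))
print((-np.array(i['R']).T@np.array(i['t'])).round(3))
E
```

```text
t 1.1 p [ 0.513  -0.2624  0.2015] yaw 72.18 F [ 1.13 -0.73 -0.2 ] w 0.08778631540263504 gf 0.0 q [-0.13  0.22 -0.25 -0.   -1.11 -1.75]
t 1.15 p [ 0.5172 -0.2583  0.2009] yaw 72.33 F [ 2.5   1.4  -0.93] w 0.08808798430602087 gf 0.0 q [-0.13  0.22 -0.24 -0.   -1.11 -1.75]
[ 0.438 -0.239  0.361]
```

View pics/w1.png

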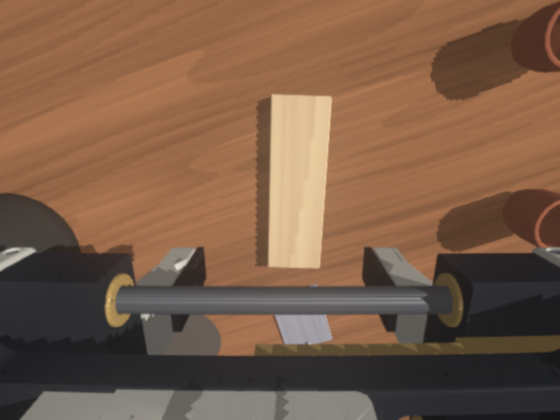

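The wrist view shows the whole board, with corners near (272,95), (331,97), (320,268) and (268,268), lying between the fingers. The arm was still settling, so I'll measure from a fresh frame.

```bash
python3 - <<'E'
from h import *
i,im,d=cap('wrist'); st()
hsv=cv2.cvtColor(im,cv2.COLOR_RGB2HSV); H,S,V=[hsv[:,:,k].astype(int) for k in range(3)]
print(hsv[180,300],hsv[180,220])
m=((S<135)&(V>180)&(H>12)); m[:60]=0;m[285:]=0;m[:,:240]=0;m[:,360:]=0
m=cv2.morphologyEx(m.astype(np.uint8),cv2.MORPH_OPEN,np.ones((5,5)))
cs,_=cv2.findContours(m,cv2.RETR_EXTERNAL,cv2.CHAIN_APPROX_NONE); k=max(cs,key=cv2.contourArea)
P=onplane(i,k.reshape(-1,2),.014)[:,:2].astype(np.float32)
R=cv2.minAreaRect(P);print(cv2.boundingRect(k),R)
(x,y),(w,h),a=R; yaw=a if w<h else a+90
print('yaw short axis',yaw); go([x,y,.06],yaw); go([x,y,.003],yaw)
E
```

```text
t 1.2 p [ 0.5152 -0.2604  0.2008] yaw 72.45 F [-0.07 -0.18 -0.61] w 0.08745724321874362 gf 0.0 q [-0.13  0.22 -0.25 -0.   -1.11 -1.75]
[ 18  81 231] [ 12 132 162]
(264, 91, 64, 176) ((0.5197255611419678, -0.24923917651176453), (0.0636906698346138, 0.1995411217212677), 70.4066162109375)
yaw short axis 70.4066162109375
row [-0.0017  0.0199  0.2348] [ 0.0001 -0.0001  0.0113] rows needed 3.4
row [-0.0017  0.0198  0.3298] [ 0.0001 -0.0001  0.0113] rows needed 4.8
```

Request:
carry_out(plan="-0.002 0.02 0.06 0 0 0.011;-0.002 0.02 0.12 0 0 0.011;-0.002 0.02 0.18 0 0 0.011;-0.002 0.02 0.235 0 0 0.011;-0.002 0.02 0.265 0 0 0.011;-0.002 0.02 0.29 0 0 0.011;-0.002 0.02 0.31 0 0 0.011;-0.002 0.02 0.32 0 0 0.011;-0.002 0.02 0.326 0 0 0.011;-0.002 0.02 0.328 0 0 0.011;-0.002 0.02 0.328 0 0 0.011;-0.002 0.02 0.328 0 0 0.011")

```text
time: 2.2
eef_pos: [0.5176, -0.2535, 0.0056]
ee_rot: [0.001, 0.172, 0.985, -0.0]
force: [0.5, 0.6, 0.1]
grip_width: 0.0875
grip_force: 0.0
```

Request:
carry_out(plan="0 0 0 0 0 0;0 0 0 0 0 0;0 0 0 0 0 0;0 0 0 0 0 0;0 0 0 0 0 0;0 0 0 0 0 0;0 0 0 0 0 0;0 0 0 0 0 0", gripper=40, squeeze=25)

```text
time: 2.87
eef_pos: [0.5176, -0.2532, 0.0053]
ee_rot: [0.0, 0.172, 0.985, 0.0]
force: [0.9, 3.1, 6.2]
grip_width: 0.0635
grip_force: 25.0
```

```bash
python3 -c "
from h import *
st();s=r.state();p=s['eef_pos'];go([p[0],p[1],.2],70.4)
go([.48,.15,.2],84.5)"
```

```text
t 2.87 p [ 0.5176 -0.2532  0.0053] yaw 70.21 F [0.88 3.14 6.19] w 0.06350553116531142 gf 25.001030266284943 q [-0.12  0.43 -0.46 -0.   -0.68 -1.8 ]
row [-3.000e-04  1.000e-04 -3.245e-01] [ 0.0001  0.0003 -0.0011] rows needed 4.7
row [ 0.2863  0.6112 -0.3246] [ 0.      0.0003 -0.0794] rows needed 10.8
```

Request:
carry_out(plan="0 0 -0.02 0 0 0;0 0 -0.06 0 0 0;0 0 -0.12 0 0 0;0 0 -0.19 0 0 0;0 0 -0.26 0 0 0;0.02 0.05 -0.324 0 0 -0.01;0.05 0.11 -0.324 0 0 -0.02;0.08 0.18 -0.324 0 0 -0.03;0.11 0.24 -0.324 0 0 -0.04;0.14 0.3 -0.324 0 0 -0.05;0.17 0.36 -0.324 0 0 -0.06;0.2 0.43 -0.324 0 0 -0.079")

```text
time: 3.87
eef_pos: [0.4907, 0.0229, 0.1989]
ee_rot: [-0.0, 0.048, 0.999, -0.0]
force: [0.9, 0.2, -1.7]
grip_width: 0.0636
grip_force: 25.0
```

```bash
python3 -c "
from h import *
st();go([.48,.12,.2],84.5)"
```

```text
t 3.87 p [0.4907 0.0229 0.1989] yaw 84.45 F [ 0.93  0.18 -1.68] w 0.06361230213821546 gf 24.99692738056183 q [ 0.45  0.08 -0.42 -0.   -1.07 -2.12]
row [ 0.0333  0.1594 -0.0019] [-0.0001 -0.0003 -0.0003] rows needed 2.3
```

Request:
carry_out(plan="0.015 0.06 -0.001 0 0 0;0.025 0.11 -0.001 0 0 0;0.033 0.145 -0.001 0 0 0;0.033 0.16 -0.001 0 0 0;0.033 0.16 -0.001 0 0 0;0.033 0.16 -0.001 0 0 0;0.033 0.16 -0.001 0 0 0")

```text
time: 4.45
eef_pos: [0.4816, 0.118, 0.1994]
ee_rot: [-0.0, 0.049, 0.999, -0.0]
force: [-0.4, 0.4, -1.7]
grip_width: 0.0635
grip_force: 25.0
```

```bash
python3 - <<'E'
from h import *
import pickle
st(); c=cap('wrist','w2.png'); pickle.dump(c,open('w2.pkl','wb'))
E
```

```text
t 4.45 p [0.4816 0.118  0.1994] yaw 84.38 F [-0.4   0.4  -1.73] w 0.06353677051000037 gf 24.999358355998993 q [ 0.64  0.08 -0.41  0.   -1.08 -2.31]
```

View pics/w2.png

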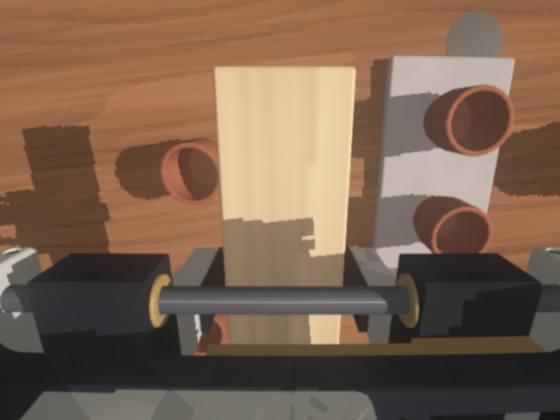

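The wrist view shows the held board at (285,200). The bat is on the right, with its left edge running (390,58) to (375,250), its top edge (390,58) to (510,62), and cup rims at (480,121) and (461,233). Loose cup b is at (190,170), partly hidden.

```bash
python3 - <<'E'
from h import *
import pickle
i,im,d=pickle.load(open('w2.pkl','rb')); X=cloud(i,d)
hsv=cv2.cvtColor(im,cv2.COLOR_RGB2HSV); H,S,V=[hsv[:,:,k].astype(int) for k in range(3)]
m=(S<75)&(V>70); m[:,:368]=0; m[245:]=0
m=cv2.morphologyEx(m.astype(np.uint8),cv2.MORPH_OPEN,np.ones((5,5)))
n,l,s,c=cv2.connectedComponentsWithStats(m);k=l[120,410];print(s[k])
b=l==k
def fit(pts):
    P=onplane(i,pts,.014)[:,:2].astype(np.float32); vx,vy,x,y=cv2.fitLine(P,cv2.DIST_HUBER,0,.01,.01).ravel()
    return np.array([x,y]),np.array([vx,vy]),P
L=[[np.flatnonzero(b[v])[0],v] for v in range(75,235)]
T=[[u,np.flatnonzero(b[:,u])[0]] for u in range(398,500)]
Rr=[[np.flatnonzero(b[v])[-1],v] for v in list(range(70,85))+list(range(165,195))]
pl,dl,_=fit(L);pt,dt,_=fit(T);pr,dr,_=fit(Rr)
for n_,p,dd in(('L',pl,dl),('T',pt,dt),('R',pr,dr)): print(n_,p.round(4),np.degrees(np.arctan2(dd[1],dd[0])).round(2))
def x(p,a,q,e): t=np.linalg.solve(np.c_[a,-e],q-p); return p+a*t[0]
c1=x(pl,dl,pt,dt);c2=x(pr,dr,pt,dt); print('corners',c1.round(4),c2.round(4),np.linalg.norm(c1-c2))
u=dl*np.sign(dl[0]); print('bat centre',((c1+c2)/2+u*.12).round(4),'by L', (c1+u*.12+.065*np.array([-u[1],u[0]])).round(4))
def circ(box,lo,hi):
    q=np.zeros(d.shape,bool);q[box[1]:box[3],box[0]:box[2]]=1
    q&=(H<14)&(S>90)&(X[:,:,2]>lo)&(X[:,:,2]<hi); P=X[q]
    A=np.c_[2*P[:,:2],np.ones(len(P))]; 
    w=np.linalg.lstsq(A,(P[:,:2]**2).sum(1),rcond=None)[0]
    print('cup',len(P),w[:2].round(4),np.sqrt(w[2]+w[0]**2+w[1]**2).round(4),np.median(P[:,2]).round(4))
    B=np.c_[P[:,:2]-P[:,:2].mean(0),np.ones(len(P))]; print(' slope deg',np.degrees(np.linalg.lstsq(B,P[:,2],rcond=None)[0][:2]).round(2))
    return w[:2]
a=circ((430,80,520,160),.07,.08); e=circ((425,200,500,258),.07,.08)
print('mid',((a+e)/2).round(4),'sep',np.linalg.norm(a-e))
circ((155,135,222,210),.05,.075)
E
```

```text
[  373    12   141   233 16835]
L [0.4576 0.2245] -5.46
T [0.3494 0.279 ] -64.88
R [0.4596 0.3557] -5.49
corners [0.371  0.2328] [0.3065 0.3704] 0.15202017
bat centre [0.4582 0.2902] by L [0.4967 0.286 ]
cup 1374 [0.4249 0.2949] 0.0282 0.0741
 slope deg [-0.04 -0.12]
cup 833 [0.5328 0.286 ] 0.028 0.0742
 slope deg [-0.6  0.1]
mid [0.4788 0.2905] sep 0.10825572116573791
cup 1246 [0.4491 0.0313] 0.0278 0.0614
 slope deg [-1.3   5.44]
```

```bash
python3 - <<'E'
from h import *
import pickle
i,im,d=pickle.load(open('w2.pkl','rb')); X=cloud(i,d)
hsv=cv2.cvtColor(im,cv2.COLOR_RGB2HSV); V=hsv[:,:,2].astype(int);S=hsv[:,:,1].astype(int)
T=[]
for u in range(398,440):
    v=50+np.argmax((S[50:100,u]<75)); T.append([u,v])
P=onplane(i,T,.014); a=np.radians(-5.47); ux=np.array([np.cos(a),np.sin(a)])
s=(P[:,:2]-[.4586,.290])@ux; print(T[0],T[-1],np.median(s),s.std())
c=np.array([.4586,.290])+ux*(np.median(s)+.12); print('centre',c)
# cup b rim: outer top only
st(); go([*c,.2],84.53)
E
```

```text
[398, np.int64(55)] [439, np.int64(56)] -0.09622583439886209 0.00034151263937318355
centre [0.4822659  0.28773374]
t 4.5 p [0.4817 0.1178 0.1995] yaw 84.35 F [-0.19  0.17 -1.77] w 0.06358710420545238 gf 24.999546110630035 q [ 0.64  0.08 -0.41  0.   -1.08 -2.31]
row [ 0.0269  0.2819 -0.0009] [-0.0002 -0.0002 -0.001 ] rows needed 4.1
```

Request:
carry_out(plan="0.01 0.06 -0.001 0 0 -0.001;0.018 0.12 -0.001 0 0 -0.001;0.022 0.18 -0.001 0 0 -0.001;0.025 0.235 -0.001 0 0 -0.001;0.028 0.265 0.02 0 0 -0.001;0.028 0.282 0.06 0 0 -0.001;0.028 0.282 0.1 0 0 -0.001;0.028 0.282 0.14 0 0 -0.001;0.028 0.282 0.165 0 0 -0.001;0.028 0.282 0.178 0 0 -0.001;0.028 0.282 0.18 0 0 -0.001;0.028 0.282 0.18 0 0 -0.001")

```text
time: 5.5
eef_pos: [0.4819, 0.2883, 0.0918]
ee_rot: [-0.0, 0.048, 0.999, -0.0]
force: [0.2, -0.0, -1.1]
grip_width: 0.0632
grip_force: 25.0
```

```bash
python3 -c "
from h import *
st();go([.4817,.2878,.0793],84.53)"
```

```text
t 5.5 p [0.4819 0.2883 0.0918] yaw 84.55 F [ 0.23 -0.04 -1.1 ] w 0.0632362464029353 gf 24.999623000621796 q [ 0.89  0.3  -0.41  0.   -0.86 -2.55]
row [ 0.0003 -0.0009  0.0208] [-0.0002 -0.0001  0.0001] rows needed 0.3
```

Lower slowly to about 1 mm above contact, then in small steps.

Request:
carry_out(plan="0 -0.001 0.005 0 0 0;0 -0.001 0.01 0 0 0;0 -0.001 0.014 0 0 0;0 -0.001 0.016 0 0 0;0 -0.001 0.018 0 0 0;0 -0.001 0.019 0 0 0;0 -0.001 0.02 0 0 0;0 -0.001 0.02 0 0 0;0 -0.001 0.02 0 0 0")

```text
time: 6.25
eef_pos: [0.4815, 0.2885, 0.0798]
ee_rot: [0.0, 0.047, 0.999, -0.0]
force: [-0.1, 0.0, -1.6]
grip_width: 0.0635
grip_force: 25.0
```

```bash
python3 -c "
from h import *
st();go([.4817,.2878,.0793],84.53)"
```

```text
t 6.25 p [0.4815 0.2885 0.0798] yaw 84.6 F [-0.06  0.02 -1.55] w 0.0635436009015856 gf 24.999547004699707 q [ 0.89  0.31 -0.43  0.   -0.83 -2.55]
row [-0.0004 -0.0011  0.0009] [-0.      0.      0.0004] rows needed 0.0
```

Request:
carry_out(plan="0 -0.001 0.001 0 0 0;0 -0.001 0.0015 0 0 0;0 -0.001 0.002 0 0 0;0 -0.001 0.002 0 0 0")

```text
time: 6.58
eef_pos: [0.4816, 0.288, 0.0793]
ee_rot: [0.0, 0.047, 0.999, 0.0]
force: [-2.4, -0.8, 5.5]
grip_width: 0.0637
grip_force: 25.0
```

Request:
carry_out(plan="0 0 0 0 0 0;0 0 0 0 0 0;0 0 0 0 0 0", gripper=66, squeeze=5)

```text
time: 6.83
eef_pos: [0.4816, 0.2879, 0.0787]
ee_rot: [0.0, 0.047, 0.999, 0.0]
force: [0.8, 0.4, 0.4]
grip_width: 0.066
grip_force: 0.0
```

Request:
carry_out(plan="0 0 0 0 0 0;0 0 0 0 0 0;0 0 0 0 0 0;0 0 0 0 0 0", gripper=80)

```text
time: 7.17
eef_pos: [0.4815, 0.2878, 0.0786]
ee_rot: [-0.0, 0.047, 0.999, -0.0]
force: [0.4, 1.0, -0.5]
grip_width: 0.0794
grip_force: 0.0
```

Request:
carry_out(plan="0 0 -0.01 0 0 0;0 0 -0.03 0 0 0;0 0 -0.07 0 0 0;0 0 -0.12 0 0 0;0 0 -0.17 0 0 0;0 -0.05 -0.2 0 0 0;0 -0.11 -0.2 0 0 0;0 -0.17 -0.2 0 0 0;0 -0.23 -0.2 0 0 0;0 -0.27 -0.2 0 0 0;0 -0.28 -0.2 0 0 0;0 -0.28 -0.2 0 0 0", gripper=87.6)

```text
time: 8.17
eef_pos: [0.4654, 0.1191, 0.1994]
ee_rot: [0.0, 0.048, 0.999, 0.0]
force: [-0.6, 0.1, -0.4]
grip_width: 0.0875
grip_force: 0.0
```

```bash
python3 - <<'E'
from h import *
import pickle
cap('wrist');st(); c=cap('wrist','w3.png'); pickle.dump(c,open('w3.pkl','wb'))
E
```

```text
t 8.22 p [0.4659 0.1202 0.1993] yaw 84.52 F [0.65 0.64 0.31] w 0.0877683228688818 gf 0.0 q [ 0.66  0.06 -0.44  0.   -1.07 -2.33]
```

View pics/w3.png

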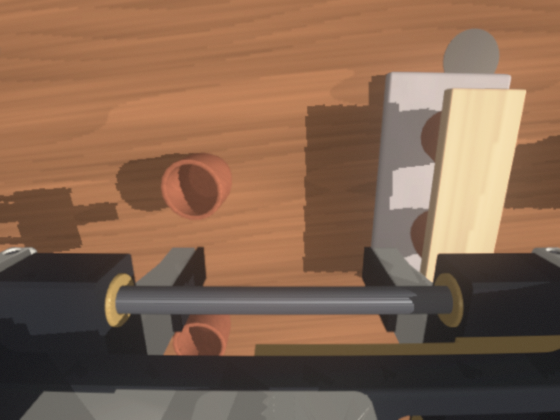

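The board lies across both cups, at (475,180). Loose cup b is fully visible at (197,185) and loose cup a is partly behind the bar at (203,330). I'll check the board's placing and fit the tilt of b's rim.

```bash
cat >> h.py <<'E'
def rim(c,box):
    i,im,d=c; X=cloud(i,d); hsv=cv2.cvtColor(im,cv2.COLOR_RGB2HSV)
    q=np.zeros(d.shape,bool);q[box[1]:box[3],box[0]:box[2]]=1
    q&=(hsv[:,:,0]<12)&(hsv[:,:,1]>130)&(X[:,:,2]>.045)&(X[:,:,2]<.08); P=X[q]
    for _ in range(4):
        A=np.c_[2*P[:,:2],np.ones(len(P))]; w=np.linalg.lstsq(A,(P[:,:2]**2).sum(1),rcond=None)[0][:2]
        rr=np.linalg.norm(X[:,:,:2]-w,axis=2); P=X[q&(rr>.0255)&(rr<.0315)]
    k=np.ones(len(P),bool)
    th=np.arctan2(*(P[:,:2]-w).T[::-1]); b=((th+np.pi)/(2*np.pi)*16).astype(int)%16
    Q=np.array([[*(.0285*np.array([np.cos(t),np.sin(t)])),np.percentile(P[b==j,2],80)] for j in range(16) for t in[(j+.5)/16*2*np.pi-np.pi] if (b==j).sum()>5])
    s=np.linalg.lstsq(np.c_[Q[:,:2],np.ones(len(Q))],Q[:,2],rcond=None)[0]
    print('rim centre',w.round(4),'n',len(P),'bins z mm',(Q[:,2]*1e3).round(1),'slope deg',np.degrees(s[:2]).round(2),'z',s[2].round(4))
E
python3 - <<'E'
from h import *
import pickle
c=pickle.load(open('w3.pkl','rb')); rim(c,(150,140,245,230)); rim(c,(150,310,245,370))
i,im,d=c; hsv=cv2.cvtColor(im,cv2.COLOR_RGB2HSV); print(hsv[150,480],hsv[85,400])
m=(hsv[:,:,1]>70)&(hsv[:,:,0]>13)&(hsv[:,:,2]>150); m[:80]=0;m[240:]=0;m[:,:420]=0;m[:,540:]=0
L=[[np.flatnonzero(m[v])[0],v] for v in range(100,235,5)];R=[[np.flatnonzero(m[v])[-1],v] for v in range(100,235,5)]
T=[[u,np.flatnonzero(m[:,u])[0]] for u in range(452,512,4)]
PL,PR,PT=[onplane(i,p,.088)[:,:2] for p in(L,R,T)]
f=lambda P:(cv2.fitLine(P.astype(np.float32),cv2.DIST_HUBER,0,.01,.01).ravel())
for n,P in(('L',PL),('R',PR),('T',PT)): v=f(P);print(n,v[2:].round(4),np.degrees(np.arctan2(v[1],v[0])).round(2))
a=np.radians(-5.47);ux=np.array([np.cos(a),np.sin(a)]);uy=np.array([-ux[1],ux[0]]);c0=np.array([.4823,.2877])
print('lat',np.median((PL-c0)@uy),np.median((PR-c0)@uy),'end',np.median((PT-c0)@ux))
X=cloud(i,d);B=X[m];print('board z',np.median(B[:,2]))
go([.60,.08,.22],84.5)
E
```

```text
rim centre [0.4487 0.0325] n 1519 bins z mm [64.3 63.4 62.2 61.1 60.4 60.3 61.  61.8 63.4 64.1 65.1 65.3 65.4 65.1
 65.1 64.7] slope deg [-1.97  4.65] z 0.0633
rim centre [0.6301 0.0062] n 729 bins z mm [61.5 61.5 61.6 60.8 60.5 56.9 50.  61.5 61.2 61.  60.2 60.5 61.2] slope deg [-6.04  1.77] z 0.0593
[ 20  74 241] [ 10  26 209]
L [0.433  0.2596] -5.28
R [0.455  0.3208] -5.28
T [0.3824 0.2888] 85.48
lat -0.03259253047551925 0.030242913515085675 end -0.09954089390857151
board z nan
row [-0.2288 -0.0467 -0.0346] [0.0002 0.0003 0.0003] rows needed 3.4
```

Cup b clearly leans: its rim runs from 60 to 65 mm, about 5°. Cup a's clean bins are level at about 61 mm. I'll hover over a to confirm and centre on it.

```bash
python3 -c "
from h import *
st();go([.632,.005,.2],84.5)"
```

```text
t 8.27 p [0.466  0.1209 0.1991] yaw 84.56 F [ 0.21  0.21 -0.02] w 0.08789053649395742 gf 0.0 q [ 0.66  0.06 -0.44  0.   -1.07 -2.33]
row [-0.2937 -0.1661 -0.0013] [0.0002 0.0003 0.0003] rows needed 4.9
```

Request:
carry_out(plan="-0.05 -0.03 -0.001 0 0 0;-0.11 -0.062 -0.001 0 0 0;-0.17 -0.096 -0.001 0 0 0;-0.22 -0.124 -0.001 0 0 0;-0.26 -0.147 -0.001 0 0 0;-0.285 -0.161 -0.001 0 0 0;-0.294 -0.166 -0.001 0 0 0;-0.294 -0.166 -0.001 0 0 0;-0.294 -0.166 -0.001 0 0 0;-0.294 -0.166 -0.001 0 0 0")

```text
time: 9.1
eef_pos: [0.6312, 0.006, 0.1992]
ee_rot: [-0.0, 0.047, 0.999, 0.0]
force: [0.3, -1.1, 0.5]
grip_width: 0.0871
grip_force: 0.0
```

```bash
python3 - <<'E'
from h import *
import pickle
cap('wrist');st(); c=cap('wrist','w4.png'); pickle.dump(c,open('w4.pkl','wb'))
rim(c,(210,90,360,285)); go([.632,.005,.021],84.5)
E
```

```text
t 9.15 p [0.6312 0.006  0.1995] yaw 84.67 F [-0.08  0.89  0.6 ] w 0.08758725968396334 gf 0.0 q [ 0.32  0.31 -0.13 -0.   -1.14 -1.98]
rim centre [0.6305 0.0042] n 1201 bins z mm [61.4 61.4 61.3 61.4 61.2 61.3 61.  61.1 61.3 61.2 61.1 61.4 61.3 61.
 61.1 61.2] slope deg [-0.14 -0.07] z 0.0612
row [-0.0012 -0.0014  0.2978] [0.0001 0.0001 0.001 ] rows needed 4.3
```

View pics/w4.png

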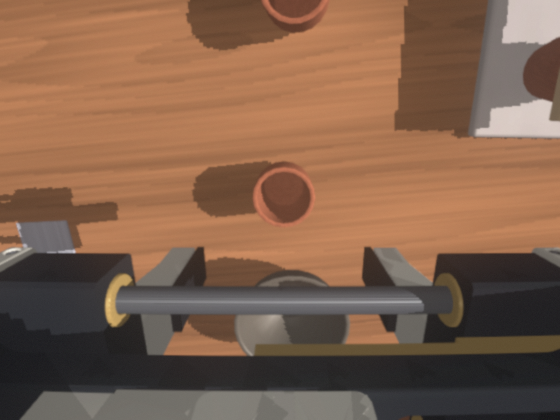

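The view shows cup a at (284,193), with a level rim (slope under 0.2°), so it is the steady one. The fingers straddle it and the bowl at (290,315) is clear.

Request:
carry_out(plan="0.001 -0.003 0.04 0 0 0;0.001 -0.003 0.09 0 0 0;0.001 -0.003 0.14 0 0 0;0.001 -0.003 0.18 0 0 0;0.001 -0.003 0.21 0 0 0;0.001 -0.003 0.24 0 0 0;0.001 -0.003 0.265 0 0 0;0.001 -0.003 0.285 0 0 0;0.001 -0.003 0.294 0 0 0;0.001 -0.003 0.295 0 0 0;0.001 -0.003 0.295 0 0 0;0.001 -0.003 0.295 0 0 0")

```text
time: 10.2
eef_pos: [0.6318, 0.0033, 0.0233]
ee_rot: [0.001, 0.047, 0.999, 0.0]
force: [-0.8, -0.9, 0.4]
grip_width: 0.0874
grip_force: 0.0
```

Request:
carry_out(plan="0 0 0 0 0 0;0 0 0 0 0 0;0 0 0 0 0 0;0 0 0 0 0 0;0 0 0 0 0 0;0 0 0 0 0 0;0 0 0 0 0 0;0 0 0 0 0 0", gripper=45, squeeze=15)

```text
time: 10.87
eef_pos: [0.6313, 0.0033, 0.0225]
ee_rot: [0.0, 0.047, 0.999, 0.0]
force: [-0.4, 1.5, 3.9]
grip_width: 0.0603
grip_force: 15.0
```

```bash
python3 -c "
from h import *
st();go([.4823,.2877,.2],84.53)"
```

```text
t 10.87 p [0.6313 0.0033 0.0225] yaw 84.6 F [-0.36  1.45  3.89] w 0.06028633480933518 gf 14.997619106434286 q [ 0.31  0.48 -0.32 -0.   -0.77 -1.98]
row [ 0.2918  0.4487 -0.2958] [0.0001 0.0002 0.0004] rows needed 8.8
```

Request:
carry_out(plan="0 0 -0.015 0 0 0;0 0 -0.05 0 0 0;0 0 -0.1 0 0 0;0 0 -0.16 0 0 0;0.01 0.015 -0.22 0 0 0;0.035 0.055 -0.27 0 0 0;0.065 0.1 -0.295 0 0 0;0.095 0.147 -0.295 0 0 0;0.125 0.194 -0.295 0 0 0;0.155 0.24 -0.295 0 0 0;0.18 0.28 -0.295 0 0 0;0.205 0.316 -0.295 0 0 0")

```text
time: 11.87
eef_pos: [0.5253, 0.2045, 0.1996]
ee_rot: [-0.0, 0.047, 0.999, -0.0]
force: [1.9, -0.7, -1.3]
grip_width: 0.0599
grip_force: 15.0
```

```bash
python3 -c "
from h import *
st();go([.4830,.2869,.14],84.53)"
```

```text
t 11.87 p [0.5253 0.2045 0.1996] yaw 84.62 F [ 1.86 -0.66 -1.34] w 0.05988891083973743 gf 14.994136306922883 q [ 0.72  0.2  -0.28 -0.   -1.1  -2.38]
row [0.083  0.1301 0.0993] [-0.0001 -0.0001  0.0005] rows needed 2.6
```

Request:
carry_out(plan="0.03 0.047 0 0 0 0;0.05 0.078 0 0 0 0;0.07 0.108 0.01 0 0 0;0.08 0.125 0.03 0 0 0;0.083 0.13 0.06 0 0 0;0.083 0.13 0.085 0 0 0;0.083 0.13 0.105 0 0 0;0.083 0.13 0.12 0 0 0;0.083 0.13 0.13 0 0 0;0.083 0.13 0.132 0 0 0;0.083 0.13 0.132 0 0 0;0.083 0.13 0.132 0 0 0")

```text
time: 12.87
eef_pos: [0.4847, 0.2859, 0.1207]
ee_rot: [0.0, 0.047, 0.999, 0.0]
force: [-0.3, 0.5, -1.8]
grip_width: 0.0603
grip_force: 15.0
```

```bash
python3 -c "
from h import *
st();go([.4830,.2869,.1105],84.53)"
```

```text
t 12.87 p [0.4847 0.2859 0.1207] yaw 84.59 F [-0.3   0.46 -1.8 ] w 0.06028631757306766 gf 14.995007860707119 q [ 0.88  0.27 -0.38  0.   -0.92 -2.55]
row [0.0029 0.0014 0.017 ] [0.0002 0.0002 0.0003] rows needed 0.2
```

Request:
carry_out(plan="0.0015 0.0007 0.004 0 0 0;0.003 0.0014 0.008 0 0 0;0.003 0.0014 0.011 0 0 0;0.003 0.0014 0.013 0 0 0;0.003 0.0014 0.0145 0 0 0;0.003 0.0014 0.0155 0 0 0;0.003 0.0014 0.0155 0 0 0;0.003 0.0014 0.0155 0 0 0")

```text
time: 13.53
eef_pos: [0.4826, 0.2868, 0.1108]
ee_rot: [0.0, 0.047, 0.999, -0.0]
force: [-0.7, 0.1, -0.8]
grip_width: 0.0599
grip_force: 15.0
```

Request:
carry_out(plan="0 0 0.0007 0 0 0;0 0 0.0014 0 0 0;0 0 0.0014 0 0 0")

```text
time: 13.78
eef_pos: [0.4826, 0.2868, 0.1105]
ee_rot: [0.0, 0.047, 0.999, 0.0]
force: [-2.0, 0.3, 5.6]
grip_width: 0.0603
grip_force: 15.0
```

Contact shows about 7 N. Release.

Request:
carry_out(plan="0 0 0 0 0 0;0 0 0 0 0 0;0 0 0 0 0 0", gripper=64, squeeze=5)

```text
time: 14.03
eef_pos: [0.4826, 0.2869, 0.1099]
ee_rot: [0.0, 0.047, 0.999, 0.0]
force: [0.2, 0.3, 0.8]
grip_width: 0.0639
grip_force: 0.0
```

Request:
carry_out(plan="0 0 0 0 0 0;0 0 0 0 0 0;0 0 0 0 0 0;0 0 0 0 0 0;0 0 0 0 0 0", gripper=87.6)

```text
time: 14.45
eef_pos: [0.4826, 0.2868, 0.1099]
ee_rot: [-0.0, 0.047, 0.999, -0.0]
force: [0.3, -0.0, -0.1]
grip_width: 0.0866
grip_force: 0.0
```

Request:
carry_out(plan="0 0 -0.01 0 0 0;0 0 -0.03 0 0 0;0 0 -0.06 0 0 0;0 0 -0.1 0 0 0;0 0 -0.15 0 0 0;0 -0.03 -0.19 0 0 0;0 -0.08 -0.2 0 0 0;0 -0.14 -0.2 0 0 0;0 -0.2 -0.2 0 0 0;0 -0.25 -0.2 0 0 0;0 -0.26 -0.2 0 0 0;0 -0.26 -0.2 0 0 0")

```text
time: 15.45
eef_pos: [0.4676, 0.1298, 0.2308]
ee_rot: [0.0, 0.048, 0.999, 0.0]
force: [0.0, -0.1, 0.7]
grip_width: 0.0875
grip_force: 0.0
```

```bash
python3 - <<'E'
from h import *
cap('wrist');st();c=cap('wrist','w5.png');cap('scene','s5.png')
a=cv2.imread('pics/w5.png');b=cv2.resize(cv2.imread('pics/s5.png')[150:270,180:480],(800,320));cv2.imwrite('pics/m5.png',np.vstack([cv2.resize(a[:250],(800,280)),b]))
E
```

```text
t 15.5 p [0.468  0.1309 0.2307] yaw 84.51 F [-0.52  0.41  0.93] w 0.08764598267585816 gf 0.0 q [ 0.68  0.04 -0.39  0.   -1.14 -2.35]
```

View pics/m5.png

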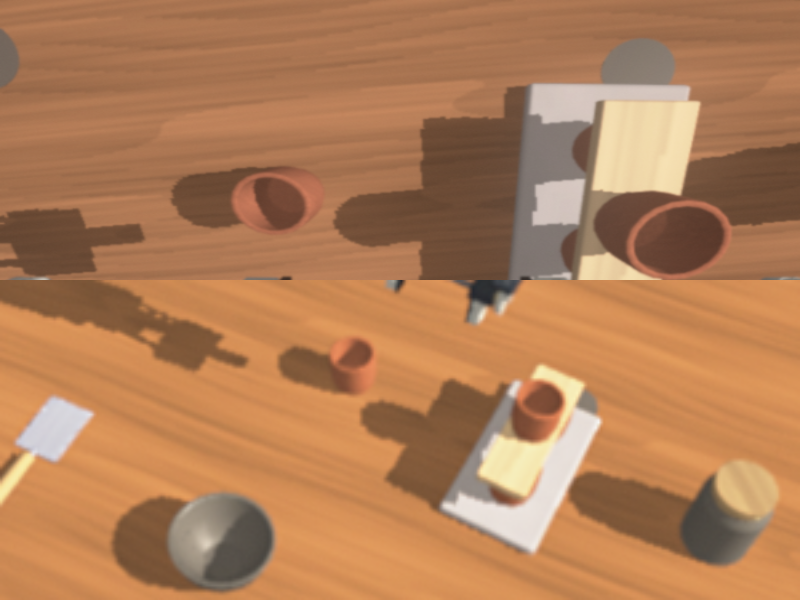

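The upper cup stands upright in the middle of the board, at (680,238) in the top half and (538,410) in the bottom half. The leaning cup is still at (275,200) and nothing else has moved.

```bash
python3 -c "
from h import *
print(r.hand_in())"
```

```text
the job is handed in; nothing more can be done
None
```

The board lies across the two cups, centred over the bat to about 1 mm, and the steady cup stands upright in its middle. The leaning cup was left where it was, and the job was handed in at about 15.5 s.

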